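# Clamp the sugar jar in its holder with the eccentric knob

### The job

Stand the small screw-top jar upright on the wooden jar holder, in the gap between the steel eccentric and the black V rest, and let go of it. Then turn the eccentric's wing knob clockwise until its lobe pushes the jar home against the sprung rest and holds it snugly, with a squeeze of about 12 newtons (the glass cracks above 25), so that the lid can be opened with one hand. Leave the jar clamped and the tea glasses, saucers and tongs where they stand.

Things in the scene. Friction and masses are not known exactly. Their poses are not given: they have to be found in the camera images.
- jar_mid (a point): centre of the loose screw-top jar (amber glass with an aluminium lid): 60 mm tall over all, glass body 62 mm in diameter for the lower 46 mm, lid 57 mm in diameter and 14 mm tall. About 0.25 kg. This point lies on its axis, 30 mm above its underside. It may be gripped at any yaw.
- jar: the same jar; origin at the centre of its underside, z up its axis
- holder: jar holder fixed to the counter: wooden board 130 mm (x) by 250 mm (y), 12 mm thick; origin at the centre of its underside, z up. Knob axis at x 0, y +75 mm. A sprung V rest (smooth plastic faces, 48 mm above the underside, open to +y) is on the -y half; hand-adjusted, not measured: the jar seats in it with its axis at x 0 and y from 8.4 to 12.4 mm. It yields along -y, 1 mm per 8 N, 6 mm at most.
- seat (a point): point on the board's top face (x +2 mm, y +17 mm, z +12 mm in the holder's frame, same axes) over which to set the jar's axis down: with the knob as found, at least 2.5 mm are then free towards the eccentric (+y) and the two faces of the rest (-y)
- cam: eccentric with its wing knob, turning about the upright axis through its origin (level with the board's underside). Own x along the wing, z up. Steel disc, radius 28 mm, from 18 to 44 mm height; its centre is 12 mm off the axis, 0.43 rad counterclockwise of own x. 12 mm stem; wing 60 mm long, 12 mm wide, from 82 to 112 mm height (the jar on the board reaches 72 mm). Stays where it is left.
- knob_grip (a point): grip point of the wing knob, on its axis, 100 mm above the board's underside; x along the wing. Found within 0.15 rad of the holder's yaw; tightens clockwise from above (to negative yaw), reaching 12 N somewhere 0.9 to 1.45 rad clockwise of the holder's yaw; once the jar is seated each 0.1 rad adds 6 to 8 N. Turning takes under 0.1 N m free; each newton on the jar adds about 0.02 N m to that.
- glass1: tulip-shaped tea glass, 90 mm tall, 58 mm wide, one of a row of five; origin at its underside; leave alone
- glass2: tulip-shaped tea glass, 90 mm tall, 58 mm wide, one of a row of five; origin at its underside; leave alone
- glass3: tulip-shaped tea glass, 90 mm tall, 58 mm wide, one of a row of five; origin at its underside; leave alone
- glass4: tulip-shaped tea glass, 90 mm tall, 58 mm wide, one of a row of five; origin at its underside; leave alone
- glass5: tulip-shaped tea glass, 90 mm tall, 58 mm wide, one of a row of five; origin at its underside; leave alone
- saucers: stack of five orange ceramic saucers, 110 mm wide, 49 mm tall; origin at its underside; leave alone
- tongs: steel sugar tongs lying flat, 128 mm long along x, 40 mm wide, 8 mm thick; leave alone
Things that resemble listed ones, but are neither listed nor needed, are in the scene too. What is shaped like the jar but red is not meant.

How it is judged:
By the outcome, as a careful person would: the job done as asked, in the order asked, and still so for the second after the job is handed in, with the robot touching nothing.
It also fails if it takes over 72 s, if anything falls off the work surface, if the arm or the gripper's body presses on something with over 40 N, if the wrist force passes 120 N, or if a joint passes its speed limit or range.

### The arm

A 6-joint arm with a two-finger parallel gripper is mounted at the origin on the work surface. World frame = base frame: x ahead of the robot, y to its left, z up, the work surface at z = 0. Lengths are in m, angles in rad, forces in N, time in s.
With the tool pointing down it reaches from about 0.3 to 0.875 m from the base axis. Payload 6.4 kg.
Tool frame: the origin (TCP) lies midway between the tips of the shut fingers; the grasp point (between the pads) lies 19 mm behind it (ctrl.grip_depth is the distance from the TCP to the grasp point, in m); z points along the fingers, y is the line along which they close (so a half turn about z gives the same grasp; the last joint's range is limited). The gripper opens to 88 mm and grips with 3 to 60 N. Pads are 18 mm wide; open, the fingers measure 123 mm over their backs; the gripper's body (75 mm by 187 mm) begins 45 mm behind the grasp point.
Start: joints at [-1.5, 0.181, 1.607, -0, 1.354, -0.206], TCP at [0.157, -0.553, 0.239] pointing down, gripper open.
Joint ranges: [-2.99, 2.99], [-0.89, 2.07], [0.3, 2.58], [-1.14, 4.28], [0, 2.63], [-3.12, 3.12]. Speed limits (rad/s): [2.57, 2.57, 3.01, 3.14, 3.14, 3.14].

### API

Orientations are given as a rotation vector (axis times angle).
In Python, from rig import ctrl gives the robot as it stands. The module is installed in compiled form; this text tells all that it offers.
- The arm moves only by the tool move_arm, never from a script. Its argument "moves" is a list of rows, each a list of 3 entries, a list of its own where there are three numbers: the turn, a rotation vector about the tool's x, y, z in degrees, then the shift along the tool's x, y, z in m, then the opening, from -1 (shut) to 1 (fully open), so that 0 is half open. In form: [[[ax, ay, az], [dx, dy, dz], gripper], ...]. A call has exactly 10 rows; each row is the pose to reach, as a shift and turn from the pose commanded when the call began, along the tool's axes at that moment; what a row does not reach only later rows make up. A row lasts 1/8 s, in which the tool goes at most 62.5 mm and 10.7 degrees, less where a joint would pass 70% of its speed; a pose out of reach is approached as far as the arm can. A call with a gripper value outside its range is refused whole. The fingers move at their own pace and stop on an object; the grip force is fixed at half the most. Time passes only in rows, so rows that repeat a pose let the fingers close, or fill a call up. It gives the time, the measured TCP pose, the force, the opening and the grip force at its end, in the units of the state.
- ctrl.read_state(): the state, without advancing time (a new reading comes with each control period).
- ctrl.read_camera(name): name is "scene" or "top" or "wrist"; returns a dict with "img" (480x640x3 uint8, red, green, blue), "range_z" (480x640 float32, m along the optical axis (not along the pixel's ray), 0 where there is no reading), "intrinsics" (3x3 intrinsics, pixels), "R" (3x3) and "t" (3): a world point X has camera coordinates R X + t. Camera axes: x right, y down, z forward; pixel columns grow to the right and rows downward; lengths in m; the calibration is good to about 2 mm. A picture is of the moment at which its call begins.
- ctrl.close_job(): hands the job in; it is judged then, once.
The state is a dict: "time_s": time; "q": joint angles; "joint_velocities": joint speeds; "tau": joint torques, N m; "ee_pos": TCP position; "ee_rot": TCP orientation; "contact_force": force on the tool from outside, world axes, zero at the start; "torque": the same for the moment, N m; "gripper_width": opening from 0.0 (shut) to 1.0 (fully open); "grip_force": force on a finger pad.
Only numpy, scipy, OpenCV 4.12 (cv2) and the standard library are available. Lean on these libraries where they do the work, as an engineer would, in place of code of your own. Each camera call takes 0.05 s, during which the arm holds its last target. There are 200 camera calls.

## Working session

There is one attempt and no reset: what is moved stays moved. The work goes in short steps, Python scripts to look and compute and a tool call to move; the robot and the scene stay as the last step left them, time stands still between calls to the robot, and variables do not carry over. Pictures are saved under pics/ and viewed, at most 10 in all, crops included, and the job is handed in when it is done.

Besides the shell and the picture viewer there is one more tool, called after "Request:" by a JSON object that holds its "fn" and its "kwargs", one argument or row to a line. move_arm: Moves the arm, as the interface text tells. Its arguments: {"type":"object","properties":{"moves":{"type":"array"}},"required":["moves"]}

```bash
mkdir -p pics; python3 - <<'E'
from rig import ctrl
import cv2,numpy as np
s=ctrl.read_state()
for k in("time_s","ee_pos","ee_rot","contact_force","gripper_width"):print(k,s[k])
print(ctrl.grip_depth)
for n in("scene","top"):
    c=ctrl.read_camera(n);np.savez(f"{n}0.npz",**c)
    cv2.imwrite(f"pics/{n}0.png",c["img"][:,:,::-1]);print(n,c["intrinsics"],c["R"],c["t"])
E
```

```text
time_s 0.0
ee_pos [ 0.15710788 -0.55257319  0.23782565]
ee_rot [-3.10986866e+00 -4.33170203e-01 -1.72364957e-04]
contact_force [ 0.24008827 -0.6189355   0.0433321 ]
gripper_width 0.9970056138504727
0.0187
scene [[541.58928037   0.         327.8738748 ]
 [  0.         541.58928037 234.27864013]
 [  0.           0.           1.        ]] [[ 0.23846686  0.97113538 -0.00544261]
 [ 0.52937971 -0.13468605 -0.83762569]
 [-0.81418099  0.19686476 -0.54621753]] [-0.10017365 -0.23695517  1.75911064]
top [[576.95645713   0.         313.61605794]
 [  0.         576.95645713 233.33890569]
 [  0.           0.           1.        ]] [[ 0.01515886 -0.9998773  -0.00394949]
 [-0.98567309 -0.01427968 -0.16806147]
 [ 0.16798445  0.00644053 -0.9857686 ]] [-0.02614341  0.60234657  1.23661329]
```

View pics/top0.png

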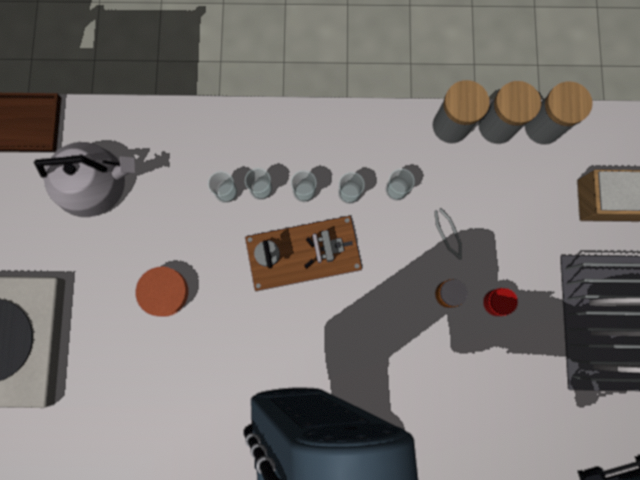

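View pics/scene0.png

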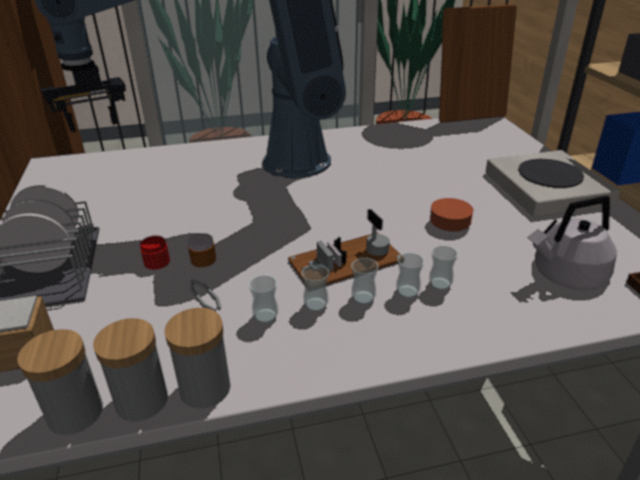

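The top view shows the amber jar at (452,293) with the red decoy right of it at (501,301), and the board with corners (247,237), (349,217), (361,267), (257,290). The knob wing is at about (267,253), and the V rest is at about (325,245). The scene view agrees, with the amber jar at (202,250).

```bash
cat >h.py <<'E'
import numpy as np,cv2
def cloud(c,box=None):
    K,R,t=c["intrinsics"],c["R"],c["t"];z=c["range_z"]
    v,u=np.mgrid[:480,:640]
    P=np.stack([(u-K[0,2])*z/K[0,0],(v-K[1,2])*z/K[1,1],z],-1)
    return (P-t)@R           # X=R^T(P-t)
def plane(c,px,h):
    K,R,t=c["intrinsics"],c["R"],c["t"]
    d=np.c_[np.array(px,float),np.ones(len(px))]@np.linalg.inv(K).T@R
    o=-R.T@t
    return o+d*((h-o[2])/d[:,2])[:,None]
def proj(c,X):
    p=(np.atleast_2d(X)@c["R"].T+c["t"])@c["intrinsics"].T
    return p[:,:2]/p[:,2:]
E
python3 - <<'E'
from h import *
np.set_printoptions(precision=4,suppress=True)
T=dict(np.load("top0.npz"));S=dict(np.load("scene0.npz"))
b=plane(T,[(247,237),(349,217),(361,267),(257,290)],.012);print(b);m=b.mean(0);d=b[0]+b[3]-b[1]-b[2];print("holder",m,"yaw",np.arctan2(-d[0],d[1]))
J=plane(T,[(452,293)],.06)[0];R_=plane(T,[(501,301)],.06)[0];print("jar",J,"red",R_)
def top(C,ctr,r,lo,hi,n):
    P=cloud(C);k=(np.hypot(P[...,0]-ctr[0],P[...,1]-ctr[1])<r)&(P[...,2]>lo)&(P[...,2]<hi)&(C["range_z"]>0);Q=P[k]
    if len(Q)<8:print(n,len(Q));return
    c,rr=cv2.minEnclosingCircle(Q[:,:2].astype(np.float32))
    print(n,len(Q),"zmed",np.median(Q[:,2]),"mean",Q.mean(0),"circ",c,rr)
for C,n in((T,"top"),(S,"scene")):
    top(C,J,.045,.052,.075,n+" jar lid");top(C,m,.2,.09,.13,n+" wing");top(C,m,.14,.007,.017,n+" board")
    top(C,m,.14,.036,.056,n+" cam/rest")
g=plane(T,[(225,185),(259,183),(304,185),(351,186),(400,183)],.06);print(g)
x=cv2.resize(T["img"][200:310,230:380],None,fx=5,fy=5,interpolation=2);cv2.imwrite("pics/crop0.png",x[:,:,::-1])
E
```

```text
[[ 0.5985  0.136   0.012 ]
 [ 0.6488 -0.0981  0.012 ]
 [ 0.5331 -0.126   0.012 ]
 [ 0.4774  0.1092  0.012 ]]
holder [0.5645 0.0053 0.012 ] yaw 0.22208552580886137
jar [ 0.4738 -0.3203  0.06  ] red [ 0.4581 -0.426   0.06  ]
top jar lid 573 zmed 0.06087352804770932 mean [ 0.475  -0.3231  0.0607] circ (0.4757818281650543, -0.32249361276626587) 0.030670683830976486
top wing 333 zmed 0.0958680268269152 mean [0.6265 0.0377 0.1014] circ (0.6467827558517456, 0.005228845868259668) 0.1468077450990677
top board 4703 zmed 0.012608107298586812 mean [0.5618 0.0047 0.0125] circ (0.5633583068847656, 0.006205445155501366) 0.1389249861240387
top cam/rest 675 zmed 0.04618148660446054 mean [0.5763 0.0343 0.0465] circ (0.6044337153434753, 0.026585383340716362) 0.10458547621965408
scene jar lid 313 zmed 0.057602318728488144 mean [ 0.4825 -0.3249  0.0575] circ (0.4791167676448822, -0.32410475611686707) 0.03210267052054405
scene wing 176 zmed 0.10407605023978217 mean [0.5658 0.0763 0.1024] circ (0.6422662138938904, 0.014886981807649136) 0.1331104189157486
scene board 1552 zmed 0.010174982331207977 mean [0.5703 0.0037 0.0103] circ (0.5589160919189453, 0.004754473455250263) 0.13339895009994507
scene cam/rest 646 zmed 0.04310729759972891 mean [0.5746 0.0176 0.0445] circ (0.5965279936790466, 0.0262161772698164) 0.09823379665613174
[[ 0.7085  0.1837  0.06  ]
 [ 0.7142  0.1073  0.06  ]
 [ 0.711   0.006   0.06  ]
 [ 0.7102 -0.0996  0.06  ]
 [ 0.7187 -0.2097  0.06  ]]
```

View pics/crop0.png

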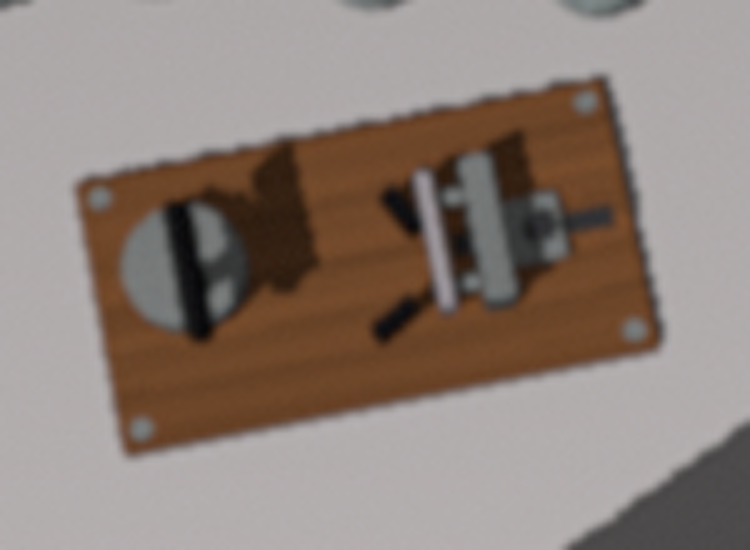

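The crop shows the V rest's two black faces opening toward the eccentric. The wing lies nearly across the board. I'm moving above the jar now, with the yaw set so the fingers will close along the holder's x.

Request:
{"fn": "move_arm", "kwargs": {
  "moves": [
    [[0, 0, -10], [0.046, -0.017, 0.002], 1],
    [[0, 0, -20], [0.092, -0.034, 0.005], 1],
    [[0, 0, -30], [0.139, -0.05, 0.008], 1],
    [[0, 0, -40], [0.185, -0.067, 0.01], 1],
    [[0, 0, -50], [0.231, -0.084, 0.012], 1],
    [[0, 0, -60], [0.277, -0.1, 0.015], 1],
    [[0, 0, -70], [0.324, -0.117, 0.018], 1],
    [[0, 0, -80], [0.37, -0.134, 0.02], 1],
    [[0, 0, -86.8], [0.37, -0.134, 0.02], 1],
    [[0, 0, -86.8], [0.37, -0.134, 0.02], 1]
  ]
}}

```text
time_s: 1.35
ee_pos: [0.4766, -0.3224, 0.2181]
ee_rot: [-1.962, -2.452, -0.0]
contact_force: [0.3, -1.1, 0.4]
gripper_width: 0.998
grip_force: 0.0
```

```bash
cat >>h.py <<'E'
from scipy.spatial.transform import Rotation as Ro
def delta(s,target):
    "shift in tool axes from the measured pose to a world target"
    return Ro.from_rotvec(s["ee_rot"]).inv().apply(np.array(target)-s["ee_pos"])
def tyaw(s):
    x=Ro.from_rotvec(s["ee_rot"]).as_matrix(); return np.arctan2(x[1,0],x[0,0])
E
python3 - <<'E'
from h import *
from rig import ctrl
np.set_printoptions(precision=4,suppress=True)
s=ctrl.read_state();print(s["time_s"],s["ee_pos"],s["ee_rot"],tyaw(s),s["q"])
c=ctrl.read_camera("wrist");np.savez("w1.npz",**c);cv2.imwrite("pics/w1.png",c["img"][:,:,::-1])
print(proj(c,[.476,-.3225,.06]),-c["R"].T@c["t"],c["intrinsics"][0,0])
P=cloud(c);k=(c["range_z"]>0)&(np.hypot(P[...,0]-.476,P[...,1]+.3225)<.045)&(P[...,2]>.054)&(P[...,2]<.068)
Q=P[k];print(len(Q))
if len(Q)>50:print(np.median(Q[:,2]),cv2.minEnclosingCircle(Q[:,:2].astype(np.float32)),Q.mean(0))
E
```

```text
1.35 [ 0.4766 -0.3224  0.2181] [-1.9621 -2.4521 -0.    ] 1.7919037490702165 [-0.8008  0.2012  1.626  -0.0001  1.3156 -1.0219]
[[318.7719 222.6157]] [ 0.4595 -0.2467  0.3646] 335.31598378500615
2897
0.06027867922269559 ((0.4769398868083954, -0.32262247800827026), 0.02986406534910202) [ 0.4769 -0.3214  0.0602]
```

View pics/w1.png

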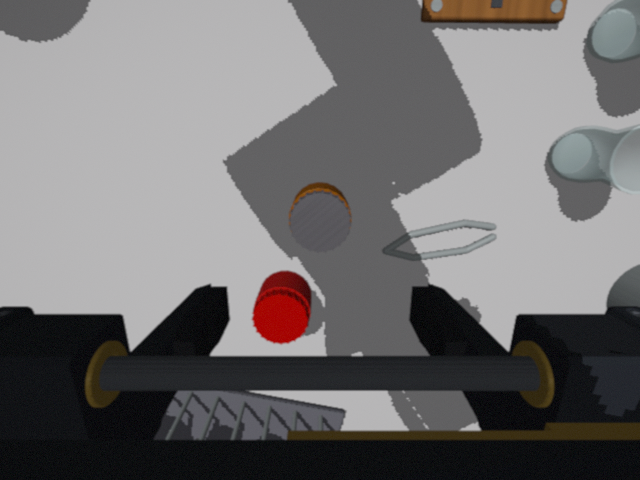

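The wrist view shows the amber jar's lid at (320,222), top at z = 60 mm, and the tool centred over it to within 1 mm. The tongs at (385-495, 240) and the red decoy at (283,308) are clear of the fingers, so I'm descending and gripping.

Request:
{"fn": "move_arm", "kwargs": {
  "moves": [
    [[0, 0, 0], [0, 0, 0.04], 1],
    [[0, 0, 0], [0, 0, 0.08], 1],
    [[0, 0, 0], [0, 0, 0.12], 1],
    [[0, 0, 0], [0, 0, 0.15], 1],
    [[0, 0, 0], [0, 0, 0.175], 1],
    [[0, 0, 0], [0, 0, 0.19], 1],
    [[0, 0, 0], [0, 0, 0.2], 1],
    [[0, 0, 0], [0, 0, 0.2], 1],
    [[0, 0, 0], [0, 0, 0.2], -1],
    [[0, 0, 0], [0, 0, 0.2], -1]
  ]
}}

```text
time_s: 2.65
ee_pos: [0.477, -0.3236, 0.0197]
ee_rot: [1.962, 2.451, -0.0]
contact_force: [-0.2, 0.1, 0.1]
gripper_width: 0.797
grip_force: 0.0
```

Request:
{"fn": "move_arm", "kwargs": {
  "moves": [
    [[0, 0, 0], [0, 0, 0], -1],
    [[0, 0, 0], [0, 0, 0], -1],
    [[0, 0, 0], [0, 0, 0], -1],
    [[0, 0, 0], [0, 0, -0.01], -1],
    [[0, 0, 0], [0, 0, -0.03], -1],
    [[0, 0, 0], [0, 0, -0.06], -1],
    [[0, 0, 0], [0, 0, -0.1], -1],
    [[0, 0, 0], [0, 0, -0.14], -1],
    [[0, 0, 0], [0, 0, -0.16], -1],
    [[0, 0, 0], [0, 0, -0.16], -1]
  ]
}}

```text
time_s: 3.9
ee_pos: [0.4773, -0.324, 0.1816]
ee_rot: [1.96, 2.449, -0.001]
contact_force: [-0.1, 0.8, -3.6]
gripper_width: 0.696
grip_force: 30.0
```

Request:
{"fn": "move_arm", "kwargs": {
  "moves": [
    [[0, 0, 0], [0.03, 0.022, -0.01], -1],
    [[0, 0, 0], [0.065, 0.047, -0.02], -1],
    [[0, 0, 0], [0.1, 0.073, -0.03], -1],
    [[0, 0, 0], [0.14, 0.102, -0.03], -1],
    [[0, 0, 0], [0.175, 0.127, -0.03], -1],
    [[0, 0, 0], [0.2, 0.145, -0.03], -1],
    [[0, 0, 0], [0.22, 0.16, -0.03], -1],
    [[0, 0, 0], [0.22, 0.16, -0.03], -1],
    [[0, 0, 0], [0.22, 0.16, -0.03], -1],
    [[0, 0, 0], [0.22, 0.16, -0.03], -1]
  ]
}}

```text
time_s: 5.15
ee_pos: [0.5838, -0.0743, 0.2083]
ee_rot: [-1.964, -2.451, 0.001]
contact_force: [-0.7, 0.0, -3.4]
gripper_width: 0.693
grip_force: 30.0
```

```bash
python3 - <<'E'
from h import *
from rig import ctrl
np.set_printoptions(precision=4,suppress=True)
s=ctrl.read_state();print(s["ee_pos"],tyaw(s),s["q"],s["torque"],s["contact_force"])
c=ctrl.read_camera("wrist");np.savez("w2.npz",**c)
P=cloud(c);Z=P[...,2]
np.save("P2.npy",P)
hs=cv2.cvtColor(c["img"],cv2.COLOR_RGB2HSV);k=(abs(Z-.012)<.006)&(hs[...,1]>90)&(np.hypot(P[...,0]-.5645,P[...,1]-.005)<.16)
print(k.sum());uv=np.argwhere(k)[:,::-1].astype(np.float32)
r=cv2.minAreaRect(P[k][:,:2].astype(np.float32)*1000);print("board rect",r)
k=(Z>.09)&(Z<.13)&(np.hypot(P[...,0]-.545,P[...,1]-.08)<.06);Q=P[k];print("wing",len(Q),Q.mean(0),np.median(Q[:,2]))
if len(Q)>20:print(cv2.minAreaRect(Q[:,:2].astype(np.float32)*1000))
cv2.imwrite("pics/w2.png",c["img"][:,:,::-1])
E
```

```text
[ 0.5838 -0.0743  0.2083] 1.790544007161566 [-0.3279  0.2389  1.6013 -0.0002  1.3021 -0.5476] [-0.0388 -0.0935 -0.0024] [-0.7028  0.0317 -3.3661]
23234
board rect ((568.0226440429688, 0.0767974853515625), (128.7694091796875, 231.3002471923828), 12.113516807556152)
wing 1693 [0.5518 0.0775 0.1054] 0.10823773877526317
((551.498779296875, 78.32492065429688), (59.54691696166992, 5.1795806884765625), 12.352152824401855)
```

View pics/w2.png

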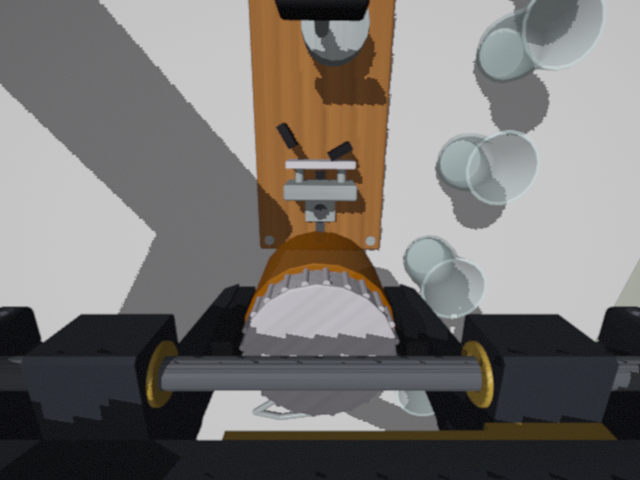

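The wrist view shows the jar held level at about (320,310), the V rest at (320,165), and the knob wing clipped at (322,5). I'll refine the board centre with the top camera.

```bash
python3 - <<'E'
from h import *
np.set_printoptions(precision=4,suppress=True)
for n in("top0","scene0","w2"):
    c=dict(np.load(n+".npz"));hs=cv2.cvtColor(c["img"],cv2.COLOR_RGB2HSV)
    P=cloud(c);k=((hs[...,1]>90)&(hs[...,0]<20)&(np.hypot(P[...,0]-.5645,P[...,1]-.005)<.17)&(P[...,2]<.03)).astype(np.uint8)
    k=cv2.morphologyEx(k,cv2.MORPH_OPEN,np.ones((2,2)))
    # hull of board pixels -> plane at top face z
    uv=np.argwhere(k)[:,::-1]+0.0
    Q=plane(c,uv,.012)[:,:2]*1000
    r=cv2.minAreaRect(Q.astype(np.float32));print(n,len(Q),r)
    m=k.astype(bool)&(P[...,2]>.004);print("  depth",cv2.minAreaRect(P[m][:,:2].astype(np.float32)*1000),np.median(P[m][:,2]))
    # wing top centre
    w=(P[...,2]>.09)&(P[...,2]<.125)&(np.hypot(P[...,0]-.55,P[...,1]-.08)<.05)&(c["range_z"]>0);Q=P[w];print("  wing",len(Q),Q.mean(0),cv2.minAreaRect(Q[:,:2].astype(np.float32)*1000))
# jar lid in hand
c=dict(np.load("w2.npz"));P=cloud(c);s=np.array([.5838,-.0743]);
k=(np.hypot(*(P[...,:2]-s).transpose(2,0,1))<.045)&(P[...,2]>.23)&(P[...,2]<.265);Q=P[k]
z=np.median(Q[:,2]);Q=Q[abs(Q[:,2]-z)<.006];y=np.array([-.212,.977]);x=np.array([.977,.212])
d=Q[:,:2]-s;print("lid",len(Q),z,"x ext",np.percentile(d@x,[.3,99.7])*1e3,"y ext",np.percentile(d@y,[.3,99.7])*1e3)
E
```

```text
top0 4474 ((562.4640502929688, 4.3324737548828125), (126.96289825439453, 247.02294921875), 12.265721321105957)
  depth ((506.3671875, -8.188095092773438), (241.76971435546875, 247.4102020263672), 12.528847694396973) 0.012822782138715034
  wing 170 [0.5476 0.0801 0.1102] ((548.073486328125, 80.5993423461914), (59.68805694580078, 12.318398475646973), 12.747404098510742)
scene0 1479 ((581.4929809570312, 6.2037506103515625), (132.6290740966797, 247.55380249023438), 12.313986778259277)
  depth ((1005.7434692382812, -178.01370239257812), (256.1514587402344, 1142.226806640625), 67.38117218017578) 0.01006314037693471
  wing 168 [0.5588 0.0781 0.1029] ((554.1893310546875, 78.40707397460938), (61.42986297607422, 15.019041061401367), 13.077779769897461)
w2 23306 ((569.1327514648438, 0.16143035888671875), (128.1717529296875, 230.69692993164062), 12.215085983276367)
  depth ((569.2454833984375, 0.2245941162109375), (128.48046875, 231.45376586914062), 12.20862102508545) 0.012369820806043291
  wing 1693 [0.5518 0.0775 0.1054] ((551.498779296875, 78.32492065429688), (59.54691696166992, 5.1795806884765625), 12.352152824401855)
lid 14128 0.2490139262716753 x ext [-43.0071  42.7752] y ext [-27.0103  29.7219]
```

Request:
{"fn": "move_arm", "kwargs": {
  "moves": [
    [[0, 0, 0], [0.02, 0, 0], -1],
    [[0, 0, 0], [0.04, 0, 0], -1],
    [[0, 0, 0], [0.06, 0, 0], -1],
    [[0, 0, 0], [0.06, 0, 0], -1],
    [[0, 0, 0], [0.06, 0, 0], -1],
    [[0, 0, 0], [0.06, 0, 0], -1],
    [[0, 0, 0], [0.06, 0, 0], -1],
    [[0, 0, 0], [0.06, 0, 0], -1],
    [[0, 0, 0], [0.06, 0, 0], -1],
    [[0, 0, 0], [0.06, 0, 0], -1]
  ]
}}

```text
time_s: 6.45
ee_pos: [0.5712, -0.015, 0.2087]
ee_rot: [-1.963, -2.453, 0.0]
contact_force: [-0.4, 0.3, -4.1]
gripper_width: 0.696
grip_force: 30.0
```

```bash
python3 - <<'E'
from h import *
from rig import ctrl
np.set_printoptions(precision=4,suppress=True)
s=ctrl.read_state();print(s["ee_pos"],tyaw(s))
c=ctrl.read_camera("wrist");np.savez("w3.npz",**c);hs=cv2.cvtColor(c["img"],cv2.COLOR_RGB2HSV)
P=cloud(c);Z=P[...,2];cv2.imwrite("pics/w3.png",c["img"][:,:,::-1])
print("cam",-c["R"].T@c["t"])
k=(hs[...,1]>90)&(hs[...,0]<20)&(np.hypot(P[...,0]-.5645,P[...,1]-.005)<.17)&(Z<.03)
Q=P[k];a=np.deg2rad(12.25);x=np.array([np.cos(a),np.sin(a)]);y=np.array([-x[1],x[0]])
Q=Q[abs(Q[:,2]-.012)<.004];print(len(Q),"x ext",np.percentile(Q[:,:2]@x,[.1,99.9])*1e3,"y ext",np.percentile(Q[:,:2]@y,[.1,99.9])*1e3, cv2.minAreaRect(Q[:,:2].astype(np.float32)*1000))
w=(Z>.106)&(Z<.12)&(np.hypot(P[...,0]-.55,P[...,1]-.08)<.05);Q=P[w];print("wing top",len(Q),Q.mean(0),cv2.minAreaRect(Q[:,:2].astype(np.float32)*1000))
for n,v in(("x",x),("y",y)):print(n,np.percentile(Q[:,:2]@v,[.5,99.5])*1e3)
w=(Z>.040)&(Z<.048)&(np.hypot(P[...,0]-.55,P[...,1]-.08)<.055);Q=P[w];print("disc",len(Q),np.median(Q[:,2]),cv2.minEnclosingCircle(Q[:,:2].astype(np.float32)*1000))
E
```

```text
[ 0.5712 -0.015   0.2087] 1.791518674865573
cam [0.5539 0.0608 0.3551]
18285 x ext [491.4693 619.095 ] y ext [-197.3653   12.5246] ((562.7656860351562, 23.973556518554688), (128.7612762451172, 217.97535705566406), 12.273443222045898)
wing top 1626 [0.5507 0.0821 0.1115] ((550.8602905273438, 82.42137145996094), (59.36144256591797, 12.100479125976562), 12.066668510437012)
x [526.4047 584.5757]
y [-42.4009 -30.4707]
disc 2178 0.044380679998919384 ((560.1548461914062, 89.560791015625), 27.81214714050293)
```

View pics/w3.png

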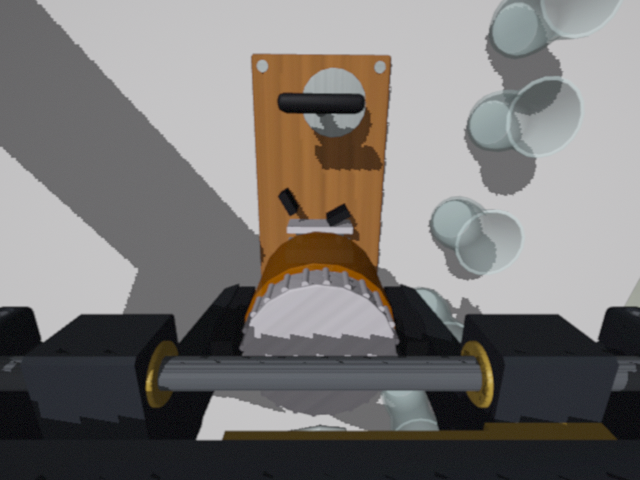

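The wrist view puts the wing at (321,103) and the disc at (334,102), with the V rest at (290,203) and (337,214). Both wrist looks agree on the holder centre to within about 1 mm. Next I go over the seat and part-way down.

Request:
{"fn": "move_arm", "kwargs": {
  "moves": [
    [[0, 0, 0], [0.02, 0.001, 0], -1],
    [[0, 0, 0], [0.04, 0.0025, 0], -1],
    [[0, 0, 0], [0.04, 0.0025, 0.02], -1],
    [[0, 0, 0], [0.04, 0.0025, 0.05], -1],
    [[0, 0, 0], [0.04, 0.0025, 0.08], -1],
    [[0, 0, 0], [0.04, 0.0025, 0.1], -1],
    [[0, 0, 0], [0.04, 0.0025, 0.11], -1],
    [[0, 0, 0], [0.04, 0.0025, 0.11], -1],
    [[0, 0, 0], [0.04, 0.0025, 0.11], -1],
    [[0, 0, 0], [0.04, 0.0025, 0.11], -1]
  ]
}}

```text
time_s: 7.75
ee_pos: [0.5656, 0.0247, 0.0998]
ee_rot: [1.962, 2.452, 0.001]
contact_force: [0.9, 1.4, -2.9]
gripper_width: 0.693
grip_force: 30.0
```

```bash
python3 - <<'E'
from h import *
from rig import ctrl
np.set_printoptions(precision=4,suppress=True)
s=ctrl.read_state();print(s["ee_pos"],tyaw(s),delta(s,[.5649,.0244,.0315]),s["contact_force"])
E
```

```text
[0.5656 0.0247 0.0998] 1.7917758712363951 [-0.0001 -0.0009  0.0683] [ 0.8669  1.4033 -2.861 ]
```

Request:
{"fn": "move_arm", "kwargs": {
  "moves": [
    [[0, 0, 0], [0, -0.001, 0.015], -1],
    [[0, 0, 0], [0, -0.001, 0.03], -1],
    [[0, 0, 0], [0, -0.001, 0.042], -1],
    [[0, 0, 0], [0, -0.001, 0.052], -1],
    [[0, 0, 0], [0, -0.001, 0.058], -1],
    [[0, 0, 0], [0, -0.001, 0.062], -1],
    [[0, 0, 0], [0, -0.001, 0.065], -1],
    [[0, 0, 0], [0, -0.001, 0.066], -1],
    [[0, 0, 0], [0, -0.001, 0.067], -1],
    [[0, 0, 0], [0, -0.001, 0.067], -1]
  ]
}}

```text
time_s: 9.0
ee_pos: [0.564, 0.0245, 0.0319]
ee_rot: [1.963, 2.453, 0.0]
contact_force: [1.0, 0.1, -3.3]
gripper_width: 0.694
grip_force: 30.0
```

Request:
{"fn": "move_arm", "kwargs": {
  "moves": [
    [[0, 0, 0], [0, 0, 0.0005], -1],
    [[0, 0, 0], [0, 0, 0.0005], -1],
    [[0, 0, 0], [0, 0, 0.001], -1],
    [[0, 0, 0], [0, 0, 0.001], -1],
    [[0, 0, 0], [0, 0, 0.001], -1],
    [[0, 0, 0], [0, 0, 0.0015], -1],
    [[0, 0, 0], [0, 0, 0.0015], -1],
    [[0, 0, 0], [0, 0, 0.0015], -1],
    [[0, 0, 0], [0, 0, 0.0015], -1],
    [[0, 0, 0], [0, 0, 0.0015], -1]
  ]
}}

```text
time_s: 10.25
ee_pos: [0.5642, 0.0245, 0.0313]
ee_rot: [1.963, 2.453, 0.0]
contact_force: [-5.6, 0.2, 9.9]
gripper_width: 0.704
grip_force: 30.0
```

The jar is on the board (force up). I'll ease off, release and rise.

Request:
{"fn": "move_arm", "kwargs": {
  "moves": [
    [[0, 0, 0], [0, 0, -0.001], -1],
    [[0, 0, 0], [0, 0, -0.001], -1],
    [[0, 0, 0], [0, 0, -0.001], 1],
    [[0, 0, 0], [0, 0, -0.001], 1],
    [[0, 0, 0], [0, 0, -0.001], 1],
    [[0, 0, 0], [0, 0, -0.001], 1],
    [[0, 0, 0], [0, 0, -0.001], 1],
    [[0, 0, 0], [0, 0, -0.001], 1],
    [[0, 0, 0], [0, 0, -0.006], 1],
    [[0, 0, 0], [0, 0, -0.02], 1]
  ]
}}

```text
time_s: 11.5
ee_pos: [0.5633, 0.0246, 0.0503]
ee_rot: [-1.962, -2.452, 0.001]
contact_force: [-0.1, -0.0, -0.1]
gripper_width: 0.997
grip_force: 0.0
```

Request:
{"fn": "move_arm", "kwargs": {
  "moves": [
    [[0, 0, 0], [0, 0, -0.03], 1],
    [[0, 0, 0], [0, 0, -0.07], 1],
    [[0, 0, 0], [0, 0, -0.11], 1],
    [[0, 0, 0], [0, 0, -0.15], 1],
    [[0, 0, 0], [-0.02, 0, -0.17], 1],
    [[0, 0, 0], [-0.04, 0, -0.17], 1],
    [[0, 0, 0], [-0.06, 0, -0.17], 1],
    [[0, 0, 0], [-0.06, 0, -0.17], 1],
    [[0, 0, 0], [-0.06, 0, -0.17], 1],
    [[0, 0, 0], [-0.06, 0, -0.17], 1]
  ]
}}

```text
time_s: 12.75
ee_pos: [0.5767, -0.0334, 0.2195]
ee_rot: [-1.962, -2.452, 0.001]
contact_force: [1.3, -0.1, 0.3]
gripper_width: 1.0
grip_force: 0.0
```

```bash
cat >jar.py <<'E'
from h import *
from rig import ctrl
import sys
np.set_printoptions(precision=2,suppress=True)
a=np.deg2rad(12.25);x=np.array([np.cos(a),np.sin(a)]);y=np.array([-x[1],x[0]]);O=np.array([555.4,-111.7])
s=ctrl.read_state();print("t",s["time_s"],"tcp",s["ee_pos"]*1e3,"yaw",tyaw(s),s["contact_force"])
c=ctrl.read_camera("wrist");np.savez(sys.argv[1]+".npz",**c);cv2.imwrite(f"pics/{sys.argv[1]}.png",c["img"][:,:,::-1])
P=cloud(c);Z=P[...,2]
def hold(Q):return np.c_[Q[:,:2]@x,Q[:,:2]@y]*1e3-O
def rep(n,lo,hi,cx,cy,r):
    H=hold(P.reshape(-1,3));z=Z.ravel();k=(z>lo)&(z<hi)&(np.hypot(H[:,0]-cx,H[:,1]-cy)<r);q=H[k].astype(np.float32)
    if len(q)<20:print(n,len(q));return
    print(n,len(q),"z",np.median(z[k])*1e3,"circ",cv2.minEnclosingCircle(q),"rect",cv2.minAreaRect(q))
rep("lid",.066,.078,2,17,45);rep("wing",.106,.118,0,75,40);rep("disc",.040,.048,8,80,45);rep("board",.008,.015,0,0,170)
E
python3 jar.py w4
```

```text
t 12.75 tcp [576.65 -33.45 219.53] yaw 1.79220892917489 [ 1.29 -0.14  0.26]
lid 3620 z 72.34124492292563 circ ((1.1492741107940674, 16.71687126159668), 29.699981689453125) rect ((1.274557113647461, 16.716331481933594), (57.90524673461914, 58.094520568847656), 3.7896316051483154)
wing 1622 z 111.69205245181563 circ ((0.17248153686523438, 75.01109313964844), 29.723186492919922) rect ((0.17440032958984375, 75.31639099121094), (12.264345169067383, 59.33412170410156), 89.63996887207031)
disc 2022 z 44.38075066382907 circ ((11.205253601074219, 80.42670440673828), 27.987634658813477) rect ((11.940290451049805, 80.34725189208984), (55.29688262939453, 52.993167877197266), 84.60980224609375)
board 19814 z 12.327642586606295 circ ((20.574195861816406, 0.738722026348114), 149.21484375) rect ((50.52033996582031, 0.5444107055664062), (250.00035095214844, 231.14089965820312), 89.86920166015625)
```

View pics/w4.png

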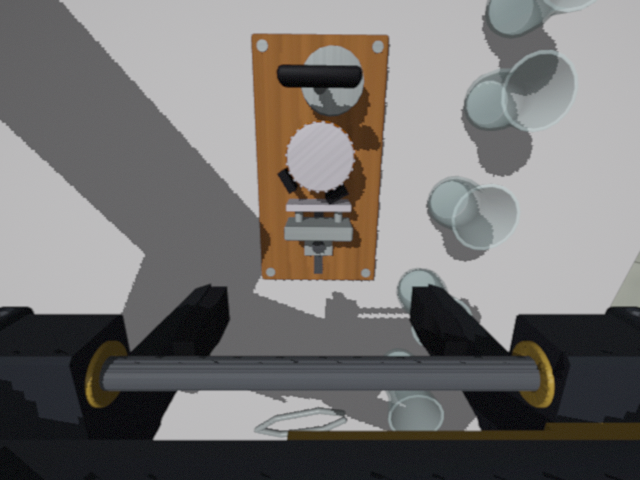

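The jar stands upright at (320,157), which is (1.2, 16.7) mm in the holder's frame, right on the seat. The knob is at (320,76). I'm going over the knob with the fingers turned to close across the wing.

Request:
{"fn": "move_arm", "kwargs": {
  "moves": [
    [[0, 0, -10], [0.02, 0, 0], 0],
    [[0, 0, -20], [0.04, 0, 0], -0.3],
    [[0, 0, -30], [0.06, 0, 0.01], -0.3],
    [[0, 0, -40], [0.08, 0, 0.02], -0.3],
    [[0, 0, -50], [0.1, 0, 0.03], -0.3],
    [[0, 0, -60], [0.1185, 0, 0.04], -0.3],
    [[0, 0, -70], [0.1185, 0, 0.05], -0.3],
    [[0, 0, -80], [0.1185, 0, 0.06], -0.3],
    [[0, 0, -89.3], [0.1185, 0, 0.07], -0.3],
    [[0, 0, -89.3], [0.1185, 0, 0.07], -0.3]
  ]
}}

```text
time_s: 14.05
ee_pos: [0.5503, 0.0821, 0.1494]
ee_rot: [0.326, -3.123, -0.001]
contact_force: [0.6, -0.4, -0.9]
gripper_width: 0.347
grip_force: 0.0
```

```bash
python3 - <<'E'
from h import *
from rig import ctrl
np.set_printoptions(precision=4,suppress=True)
s=ctrl.read_state();print(s["ee_pos"],tyaw(s),s["q"],delta(s,[.5507,.0821,.083]),s["torque"],s["gripper_width"])
E
```

```text
[0.5503 0.0821 0.1494] -2.9335821617973368 [-0.0652  0.2379  1.7312  0.0001  1.1743 -1.8441] [-0.0005 -0.0001  0.0664] [ 0.0767 -0.1468  0.0245] 0.34731729071429857
```

Request:
{"fn": "move_arm", "kwargs": {
  "moves": [
    [[0, 0, 0], [0, 0, 0.02], -0.3],
    [[0, 0, 0], [0, 0, 0.04], -0.3],
    [[0, 0, 0], [0, 0, 0.055], -0.3],
    [[0, 0, 0], [0, 0, 0.065], -0.3],
    [[0, 0, 0], [0, 0, 0.066], -0.3],
    [[0, 0, 0], [0, 0, 0.066], -1],
    [[0, 0, 0], [0, 0, 0.066], -1],
    [[0, 0, 0], [0, 0, 0.066], -1],
    [[0, 0, 0], [0, 0, 0.066], -1],
    [[0, 0, 0], [0, 0, 0.066], -1]
  ]
}}

```text
time_s: 15.3
ee_pos: [0.5515, 0.0822, 0.0849]
ee_rot: [-0.327, 3.123, 0.001]
contact_force: [-1.1, 5.1, 4.9]
gripper_width: 0.134
grip_force: 30.0
```

```bash
cat >st.py <<'E'
from h import *
from rig import ctrl
np.set_printoptions(precision=3,suppress=True)
s=ctrl.read_state();print(s["time_s"],"z' ",s["ee_pos"]*1e3,"cw of holder",np.round((.2138+np.pi-tyaw(s)+np.pi)%(2*np.pi)-np.pi,3),"tq",s["torque"],"F",s["contact_force"],"w",s["gripper_width"],"g",s["grip_force"],"tau6",s["tau"][5])
E
python3 st.py
```

```text
15.3 z'  [551.454  82.246  84.904] cw of holder 0.005 tq [0.88  0.035 0.022] F [-1.051  5.099  4.932] w 0.13416265819412768 g 29.99990883283317 tau6 -0.008192203240469098
```

Request:
{"fn": "move_arm", "kwargs": {
  "moves": [
    [[0, 0, 5], [0, 0, 0], -1],
    [[0, 0, 10], [0, 0, 0], -1],
    [[0, 0, 15], [0, 0, 0], -1],
    [[0, 0, 20], [0, 0, 0], -1],
    [[0, 0, 25], [0, 0, 0], -1],
    [[0, 0, 30], [0, 0, 0], -1],
    [[0, 0, 35], [0, 0, 0], -1],
    [[0, 0, 40], [0, 0, 0], -1],
    [[0, 0, 40], [0, 0, 0], -1],
    [[0, 0, 40], [0, 0, 0], -1]
  ]
}}

```text
time_s: 16.55
ee_pos: [0.5514, 0.0817, 0.0849]
ee_rot: [0.758, 3.048, 0.0]
contact_force: [-2.5, 2.2, 6.7]
gripper_width: 0.128
grip_force: 30.0
```

```bash
python3 st.py;python3 st.py
```

```text
16.55 z'  [551.371  81.659  84.855] cw of holder 0.702 tq [ 0.499  0.15  -0.052] F [-2.523  2.158  6.668] w 0.12815582361061392 g 30.007003771606833 tau6 -0.0698040914721787
16.55 z'  [551.371  81.659  84.855] cw of holder 0.702 tq [ 0.499  0.15  -0.052] F [-2.523  2.158  6.668] w 0.12815582361061392 g 30.007003771606833 tau6 -0.0698040914721787
```

Request:
{"fn": "move_arm", "kwargs": {
  "moves": [
    [[0, 0, 0.6], [0, 0, 0], -1],
    [[0, 0, 1.2], [0, 0, 0], -1],
    [[0, 0, 1.8], [0, 0, 0], -1],
    [[0, 0, 2.4], [0, 0, 0], -1],
    [[0, 0, 3], [0, 0, 0], -1],
    [[0, 0, 3.6], [0, 0, 0], -1],
    [[0, 0, 4.2], [0, 0, 0], -1],
    [[0, 0, 4.8], [0, 0, 0], -1],
    [[0, 0, 5.4], [0, 0, 0], -1],
    [[0, 0, 6], [0, 0, 0], -1]
  ]
}}

```text
time_s: 17.8
ee_pos: [0.5514, 0.0816, 0.0849]
ee_rot: [0.917, 3.004, 0.0]
contact_force: [-1.8, 2.1, 6.0]
gripper_width: 0.135
grip_force: 30.0
```

```bash
python3 st.py
```

```text
17.8 z'  [551.361  81.608  84.9  ] cw of holder 0.806 tq [0.397 0.14  0.174] F [-1.81   2.071  5.972] w 0.1347434131996776 g 30.008326575625688 tau6 -0.0018579282914288342
```

Request:
{"fn": "move_arm", "kwargs": {
  "moves": [
    [[0, 0, 0.6], [0, 0, 0], -1],
    [[0, 0, 1.2], [0, 0, 0], -1],
    [[0, 0, 1.8], [0, 0, 0], -1],
    [[0, 0, 2.4], [0, 0, 0], -1],
    [[0, 0, 3], [0, 0, 0], -1],
    [[0, 0, 3.6], [0, 0, 0], -1],
    [[0, 0, 4], [0, 0, 0], -1],
    [[0, 0, 4.4], [0, 0, 0], -1],
    [[0, 0, 4.7], [0, 0, 0], -1],
    [[0, 0, 5], [0, 0, 0], -1]
  ]
}}

```text
time_s: 19.05
ee_pos: [0.5513, 0.0815, 0.0849]
ee_rot: [1.047, 2.961, -0.0]
contact_force: [-1.8, 2.0, 5.8]
gripper_width: 0.131
grip_force: 30.0
```

```bash
python3 st.py
```

```text
19.05 z'  [551.304  81.533  84.867] cw of holder 0.893 tq [0.371 0.149 0.136] F [-1.78   1.979  5.761] w 0.1307558611716938 g 30.008022550027817 tau6 0.05206950707361102
```

Request:
{"fn": "move_arm", "kwargs": {
  "moves": [
    [[0, 0, 0.3], [0, 0, 0], -1],
    [[0, 0, 0.6], [0, 0, 0], -1],
    [[0, 0, 0.9], [0, 0, 0], -1],
    [[0, 0, 1.2], [0, 0, 0], -1],
    [[0, 0, 1.5], [0, 0, 0], -1],
    [[0, 0, 1.8], [0, 0, 0], -1],
    [[0, 0, 2.1], [0, 0, 0], -1],
    [[0, 0, 2.4], [0, 0, 0], -1],
    [[0, 0, 2.7], [0, 0, 0], -1],
    [[0, 0, 3], [0, 0, 0], -1]
  ]
}}

```text
time_s: 20.3
ee_pos: [0.5513, 0.0815, 0.0849]
ee_rot: [1.124, 2.933, -0.0]
contact_force: [-2.1, 1.7, 6.5]
gripper_width: 0.133
grip_force: 30.0
```

```bash
python3 st.py; python3 jar.py w5
```

```text
20.3 z'  [551.291  81.518  84.868] cw of holder 0.945 tq [0.386 0.182 0.108] F [-2.124  1.693  6.536] w 0.13295661333610284 g 30.022257529199123 tau6 0.11425887001678348
t 20.3 tcp [551.29  81.52  84.87] yaw 2.4099404196895136 [-2.12  1.69  6.54]
lid 114 z 72.28571389968639 circ ((25.508365631103516, 9.280552864074707), 5.894989013671875) rect ((25.569583892822266, 9.042724609375), (7.377186298370361, 10.034234046936035), 30.05572509765625)
wing 3997 z 111.6961292717734 circ ((-4.3160719871521, 82.61181640625), 22.216529846191406) rect ((-4.35150146484375, 81.56097412109375), (38.70796585083008, 35.40464782714844), 85.91445922851562)
disc 2198 z 44.29005096347107 circ ((7.351555824279785, 65.94601440429688), 32.59554672241211) rect ((1.9327325820922852, 73.92532348632812), (63.93130111694336, 38.90923309326172), 36.51081466674805)
board 21348 z 12.29505937886214 circ ((-0.11198902130126953, 0.6784880757331848), 139.5164337158203) rect ((26.1239013671875, 0.22861480712890625), (250.76641845703125, 182.7970733642578), 89.96874237060547)
```

Request:
{"fn": "move_arm", "kwargs": {
  "moves": [
    [[0, 0, 0.3], [0, 0, 0], -1],
    [[0, 0, 0.6], [0, 0, 0], -1],
    [[0, 0, 0.9], [0, 0, 0], -1],
    [[0, 0, 1.2], [0, 0, 0], -1],
    [[0, 0, 1.5], [0, 0, 0], -1],
    [[0, 0, 1.8], [0, 0, 0], -1],
    [[0, 0, 2.1], [0, 0, 0], -1],
    [[0, 0, 2.4], [0, 0, 0], -1],
    [[0, 0, 2.7], [0, 0, 0], -1],
    [[0, 0, 3], [0, 0, 0], -1]
  ]
}}

```text
time_s: 21.6
ee_pos: [0.5513, 0.0815, 0.0849]
ee_rot: [1.2, 2.903, -0.0]
contact_force: [-2.6, 2.9, 6.4]
gripper_width: 0.136
grip_force: 30.0
```

```bash
python3 st.py; python3 jar.py w6
```

```text
21.6 z'  [551.255  81.486  84.881] cw of holder 0.998 tq [0.316 0.26  0.198] F [-2.558  2.893  6.38 ] w 0.13574146920549254 g 30.022111607249826 tau6 0.11355003342032433
t 21.6 tcp [551.25  81.49  84.88] yaw 2.357613869566407 [-2.56  2.89  6.38]
lid 269 z 72.25322530044828 circ ((24.773632049560547, 6.1184797286987305), 9.604971885681152) rect ((24.973834991455078, 6.291635036468506), (11.371850967407227, 16.778648376464844), 24.31929588317871)
wing 4008 z 111.69830379400352 circ ((-4.409966468811035, 82.50837707519531), 22.255781173706055) rect ((-4.211133003234863, 81.5357666015625), (35.15226745605469, 39.108943939208984), 73.28486633300781)
disc 2197 z 44.30836928694886 circ ((9.75848388671875, 69.48113250732422), 27.81972885131836) rect ((5.686397552490234, 79.84379577636719), (55.33146667480469, 33.27537155151367), 21.89335060119629)
board 20994 z 12.309121534560735 circ ((22.05441665649414, 0.7178418636322021), 150.42601013183594) rect ((41.27888488769531, 0.59307861328125), (249.8508758544922, 212.8958282470703), 89.92919921875)
```

Request:
{"fn": "move_arm", "kwargs": {
  "moves": [
    [[0, 0, 0.3], [0, 0, 0], -1],
    [[0, 0, 0.6], [0, 0, 0], -1],
    [[0, 0, 0.9], [0, 0, 0], -1],
    [[0, 0, 1.2], [0, 0, 0], -1],
    [[0, 0, 1.5], [0, 0, 0], -1],
    [[0, 0, 1.8], [0, 0, 0], -1],
    [[0, 0, 2.1], [0, 0, 0], -1],
    [[0, 0, 2.4], [0, 0, 0], -1],
    [[0, 0, 2.7], [0, 0, 0], -1],
    [[0, 0, 3], [0, 0, 0], -1]
  ]
}}

```text
time_s: 22.9
ee_pos: [0.5513, 0.0815, 0.0849]
ee_rot: [1.276, 2.87, -0.0]
contact_force: [-2.4, 2.0, 7.0]
gripper_width: 0.134
grip_force: 30.0
```

```bash
python3 st.py; python3 - <<'E'
from rig import ctrl
import numpy as np
for i in range(4):
    ctrl.read_camera("top");s=ctrl.read_state();print(s["time_s"],s["torque"][2],s["tau"][5])
E
```

```text
22.9 z'  [551.253  81.454  84.899] cw of holder 1.05 tq [0.296 0.262 0.216] F [-2.397  1.999  7.03 ] w 0.13437976305016128 g 30.021341994870454 tau6 0.11056964518502355
22.95 0.18045135429332199 0.14679790008813143
23.0 0.1307957037579805 0.1865959307178855
23.05 0.1898629078978348 0.1581651298329234
23.1 0.08351065302382912 0.14906419906765223
```

```bash
cat >av.py <<'E'
from h import *
from rig import ctrl
A=[]
for i in range(8):
    s=ctrl.read_state();A.append([s["torque"][2],s["tau"][5],(.2138+np.pi-tyaw(s)+np.pi)%(2*np.pi)-np.pi]);c=ctrl.read_camera("wrist")
A=np.array(A);print(s["time_s"],A.mean(0).round(3),A.std(0).round(3),s["contact_force"].round(1))
P=cloud(c);a=np.deg2rad(12.25);x=np.array([np.cos(a),np.sin(a)]);y=np.array([-x[1],x[0]])
H=np.stack([P[...,:2]@x*1e3-555.4,P[...,:2]@y*1e3+111.7],-1)
k=(abs(P[...,2]-.0722)<.003)&(np.hypot(H[...,0],H[...,1]-11)<45);q=H[k]
if len(q)>30:
    # rim fit: known radius, outer points of the visible part
    from scipy.optimize import least_squares
    hull=cv2.convexHull(q.astype(np.float32))[:,0]
    r=np.hypot(hull[:,0],hull[:,1]-11);o=hull[(r>26)]
    f=least_squares(lambda p:np.hypot(o[:,0]-p[0],o[:,1]-p[1])-28.9,[0,11],loss="soft_l1");print("lid",len(q),len(o),f.x.round(2))
E
python3 av.py
```

```text
23.45 [0.15  0.147 1.05 ] [0.029 0.001 0.   ] [-1.6  1.4  6.4]
lid 482 8 [ 0.13 10.36]
```

Request:
{"fn": "move_arm", "kwargs": {
  "moves": [
    [[0, 0, 0.4], [0, 0, 0], -1],
    [[0, 0, 0.8], [0, 0, 0], -1],
    [[0, 0, 1.2], [0, 0, 0], -1],
    [[0, 0, 1.6], [0, 0, 0], -1],
    [[0, 0, 2], [0, 0, 0], -1],
    [[0, 0, 2.4], [0, 0, 0], -1],
    [[0, 0, 2.7], [0, 0, 0], -1],
    [[0, 0, 3], [0, 0, 0], -1],
    [[0, 0, 3], [0, 0, 0], -1],
    [[0, 0, 3], [0, 0, 0], -1]
  ]
}}

```text
time_s: 24.75
ee_pos: [0.5512, 0.0814, 0.0849]
ee_rot: [1.35, 2.836, -0.001]
contact_force: [-2.3, 0.9, 6.3]
gripper_width: 0.135
grip_force: 30.0
```

```bash
python3 av.py
```

```text
25.1 [0.145 0.144 1.102] [0.025 0.    0.   ] [-1.9  2.1  6.6]
lid 731 11 [-0.38 10.06]
```

Request:
{"fn": "move_arm", "kwargs": {
  "moves": [
    [[0, 0, 0.4], [0, 0, 0], -1],
    [[0, 0, 0.8], [0, 0, 0], -1],
    [[0, 0, 1.2], [0, 0, 0], -1],
    [[0, 0, 1.6], [0, 0, 0], -1],
    [[0, 0, 2], [0, 0, 0], -1],
    [[0, 0, 2.4], [0, 0, 0], -1],
    [[0, 0, 2.7], [0, 0, 0], -1],
    [[0, 0, 3], [0, 0, 0], -1],
    [[0, 0, 3], [0, 0, 0], -1],
    [[0, 0, 3], [0, 0, 0], -1]
  ]
}}

```text
time_s: 26.4
ee_pos: [0.5512, 0.0814, 0.0849]
ee_rot: [1.424, 2.8, -0.001]
contact_force: [-3.3, 2.0, 7.1]
gripper_width: 0.133
grip_force: 30.0
```

```bash
python3 av.py
```

```text
26.75 [0.202 0.227 1.155] [0.018 0.    0.   ] [-2.8  2.   6.5]
lid 997 11 [0.01 9.28]
```

Request:
{"fn": "move_arm", "kwargs": {
  "moves": [
    [[0, 0, 0.4], [0, 0, 0], -1],
    [[0, 0, 0.8], [0, 0, 0], -1],
    [[0, 0, 1.2], [0, 0, 0], -1],
    [[0, 0, 1.6], [0, 0, 0], -1],
    [[0, 0, 2], [0, 0, 0], -1],
    [[0, 0, 2.4], [0, 0, 0], -1],
    [[0, 0, 2.7], [0, 0, 0], -1],
    [[0, 0, 3], [0, 0, 0], -1],
    [[0, 0, 3], [0, 0, 0], -1],
    [[0, 0, 3], [0, 0, 0], -1]
  ]
}}

```text
time_s: 28.05
ee_pos: [0.5511, 0.0814, 0.0849]
ee_rot: [1.496, 2.762, -0.001]
contact_force: [-3.4, 2.0, 6.3]
gripper_width: 0.131
grip_force: 30.1
```

```bash
python3 av.py
```

```text
28.4 [0.338 0.311 1.207] [0.03 0.   0.  ] [-2.6  2.   7.3]
lid 1280 17 [0.29 9.48]
```

The torque was flat up to 1.10 rad and has risen linearly since, so the squeeze is about 8 N now. About 3° more should give 12 N.

Request:
{"fn": "move_arm", "kwargs": {
  "moves": [
    [[0, 0, 0.4], [0, 0, 0], -1],
    [[0, 0, 0.8], [0, 0, 0], -1],
    [[0, 0, 1.2], [0, 0, 0], -1],
    [[0, 0, 1.6], [0, 0, 0], -1],
    [[0, 0, 2], [0, 0, 0], -1],
    [[0, 0, 2.4], [0, 0, 0], -1],
    [[0, 0, 2.7], [0, 0, 0], -1],
    [[0, 0, 3], [0, 0, 0], -1],
    [[0, 0, 3], [0, 0, 0], -1],
    [[0, 0, 3], [0, 0, 0], -1]
  ]
}}

```text
time_s: 29.7
ee_pos: [0.5511, 0.0814, 0.0849]
ee_rot: [1.568, 2.722, -0.001]
contact_force: [-2.1, 2.3, 5.9]
gripper_width: 0.134
grip_force: 30.2
```

```bash
python3 av.py
```

```text
30.05 [0.366 0.381 1.259] [0.038 0.    0.   ] [-3.   2.1  6.4]
lid 1579 17 [-0.01  8.94]
```

The squeeze is now about 11–12 N by both torque and angle. I'll release the knob and rise.

Request:
{"fn": "move_arm", "kwargs": {
  "moves": [
    [[0, 0, 0], [0, 0, 0], -0.4],
    [[0, 0, 0], [0, 0, 0], -0.4],
    [[0, 0, 0], [0, 0, 0], -0.4],
    [[0, 0, 0], [0, 0, 0], -0.4],
    [[0, 0, 0], [0, 0, -0.01], -0.4],
    [[0, 0, 0], [0, 0, -0.04], -0.4],
    [[0, 0, 0], [0, 0, -0.08], -0.4],
    [[0, 0, 0], [-0.03, 0, -0.12], -0.4],
    [[0, 0, 0], [-0.06, 0, -0.14], -0.4],
    [[0, 0, 0], [-0.06, 0, -0.14], -0.4]
  ]
}}

```text
time_s: 31.35
ee_pos: [0.583, 0.0279, 0.2271]
ee_rot: [1.572, 2.714, 0.003]
contact_force: [-0.5, 0.7, -0.8]
gripper_width: 0.303
grip_force: 0.0
```

```bash
python3 jar.py w7; python3 st.py
```

```text
t 31.35 tcp [583.03  27.93 227.15] yaw 2.0915136089823956 [-0.51  0.71 -0.79]
lid 2957 z 72.27970680792703 circ ((-0.1716080904006958, 8.647412300109863), 29.755144119262695) rect ((-0.0074005126953125, 9.072610855102539), (58.24850845336914, 57.98801803588867), 8.115395545959473)
wing 1229 z 111.74992342432125 circ ((-0.8151109218597412, 75.19416046142578), 29.724708557128906) rect ((0.043602943420410156, 75.50973510742188), (11.983102798461914, 59.39484405517578), 19.2259521484375)
disc 1808 z 44.346671496481726 circ ((7.256555080413818, 64.46900939941406), 30.484394073486328) rect ((9.218673706054688, 65.30589294433594), (55.090118408203125, 57.25397872924805), 26.050960540771484)
board 16139 z 12.298243391198945 circ ((20.599407196044922, 0.7951517701148987), 149.0636444091797) rect ((50.00120544433594, -0.2329864501953125), (251.6250762939453, 229.88780212402344), 89.96031951904297)
31.4 z'  [581.49   29.118 225.212] cw of holder 1.263 tq [ 0.007 -0.142  0.011] F [-0.731  0.179 -0.81 ] w 0.3022362082340466 g 0.0 tau6 -0.07578535471111536
```

View pics/w7.png

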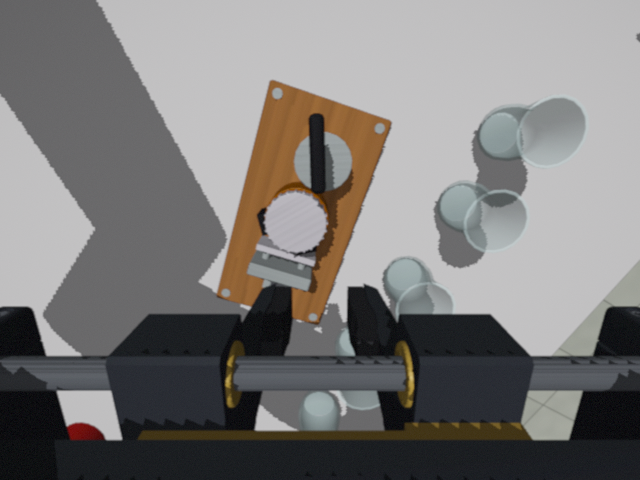

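The final view shows the jar upright and seated in the V at (295,222), with the lobe against it and the wing turned at (317,153). The glasses are standing and the gripper is clear, so I'm handing in.

```bash
python3 -c "
from rig import ctrl
print(ctrl.close_job())"
```

```text
the job is handed in; nothing more can be done
None
```

The job is handed in at about 31 s of the 72 s allowed: the jar stands upright in the V rest, clamped by the eccentric at an estimated 11–14 N from the knob torque and angle, with the gripper clear and the glasses, saucers and tongs untouched.

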